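Light the gap, then hold the hidden bolt head against the nut runner

ROBOT

A 7-joint arm with a two-finger parallel gripper is mounted at the origin on the work surface. World frame = base frame: x ahead of the robot, y to its left, z up, the work surface at z = 0. Lengths are in m, angles in degrees, forces in N, time in s.
With the tool pointing down it reaches from about 0.425 to 0.875 m from the base axis. Payload 4.7 kg.
Tool frame: the origin (TCP) lies midway between the tips of the shut fingers; the grasp point (between the pads) lies 19 mm behind it (env.grip_depth is the distance from the TCP to the grasp point, in m); z points along the fingers, y is the line along which they close (so a half turn about z gives the same grasp; the last joint's range is limited). The gripper opens to 87 mm and grips with 3 to 60 N. Pads are 19 mm wide; open, the fingers measure 117 mm over their backs; the gripper's body (75 mm by 190 mm) begins 51 mm behind the grasp point.
Start: joints at [-71.843, 18.392, -4.016, 83.108, 1.295, 78.541, -3.26], TCP at [0.194, 0.62, 0.223] pointing down, gripper open.
Joint ranges: [-163.93, 163.93], [-17.29, 119.83], [-79.2, 71.16], [3.27, 140.29], [-89.18, 269.18], [5.43, 117.66], [-154.24, 154.24]. Speed limits (degrees/s): [147.25, 147.25, 180, 180, 180, 180, 180].

INTERFACE

Orientations are given as [roll, pitch, yaw] about the fixed x, y, z axes, in that order (R = Rz(yaw) Ry(pitch) Rx(roll)).
In Python, from cell import get_obs, optics, env, nets gives the robot as it stands.
- The arm moves only by the shell command python3 -m creep 'ROWS' [FORCE]. ROWS is JSON, a list of rows, each an object of numbers: "wx", "wy", "wz": the turn, a rotation vector about the tool's x, y, z in degrees; "tx", "ty", "tz": the shift along the tool's x, y, z in mm; "gripper": the opening, from -1 (shut) to 1 (fully open). A call has 1 to 5 rows; each row is the pose to reach, as a shift and turn from the pose commanded when the call began, along the tool's axes at that moment; what a row does not reach only later rows make up. A row lasts 1/12 s, in which the tool goes at most 41.7 mm and 7.16 degrees, less where a joint would pass 70% of its speed; a pose out of reach is approached as far as the arm can. A call with a gripper value outside its range is refused whole. The fingers move at their own pace and stop on an object; FORCE is the grip in N (left out, the last holds). Time passes only in rows, so rows that repeat a pose let the fingers close. It gives the time, the measured TCP pose, the force, the opening and the grip force at its end, in the units of the state.
- get_obs(): the state, without advancing time (a new reading comes with each control period).
- optics.read_camera(name): name is "side" or "top" or "wrist"; returns (picture, depth): 384x512x3 uint8, red, green, blue; 384x512 float32, m along the optical axis (not along the pixel's ray), 0 where there is no reading.
- optics.camera_info(name): a dict with "fovy" (degrees; the focal length in pixels is half the picture's height over the tangent of half this angle, whatever the lens; pixels are square), "cx", "cy" (the principal point, pixels), "R" (3x3) and "t" (3): a world point X has camera coordinates R X + t; the wrist camera has in their place "tool_from_camera" (4x4, takes a point from camera to tool coordinates, whose origin is the TCP and whose axes are the flange's). Camera axes: x right, y down, z forward; pixel columns grow to the right and rows downward; lengths in m; the calibration is good to about 2 mm. A picture is of the moment at which its call begins: read the wrist's pose just before it. camera_info takes no time and is no camera call.
- env.sign_off(): hands the job in; it is judged then, once.
Trained networks look in the newest picture that a camera, given by its name, has taken for a name from the list of things; names that differ only in an ending like _2 or _b are one class to them, and where a whole thing is asked for, a point or a joint stands for the part that bears it (a point fixed in the world has none). Each returns a list of dicts, best first, with "confidence" (0 to 1); they miss things now and then, are a little off and sometimes report something else, mostly with a low value. They report only what shows in the picture. A call takes as long as a camera call.
- nets.look_for(query, camera): "point" ([x, y, z] in m, in world coordinates, good to about 4 mm: the middle of the surface that is visible of it).
- nets.place_of(query, camera): "point" ([x, y, z] in m, in world coordinates, good to about 4 mm: a listed point, or the origin of a listed thing).
The state is a dict: "time_s": time; "qpos": joint angles; "joint_velocities": joint speeds; "effort": joint torques, N m; "tool_pos": TCP position; "tool_rot": TCP orientation; "force": force on the tool from outside, world axes, zero at the start; "wrist_torque": the same for the moment, N m; "grip_width": finger opening in m; "grasp_force": force on a finger pad.
Only numpy, scipy, OpenCV 4.12 (cv2) and the standard library are available. Lean on these libraries where they do the work, as an engineer would, in place of code of your own. Each camera call takes 0.05 s, during which the arm holds its last target. There are 200 camera calls.

TASK

Set the little work lamp upright and centred on the narrow yellow rest beside the blue bracket, its white lens shining squarely into the gap between the flanges, and let go of it. Then reach into that gap from above, grip the brass bolt head between the fingers and hold it still against the nut runner that is slowly turning it; finish while still holding it. Leave the red tin, socket and spanner where they are.

Things in the scene. Friction and masses are not known exactly. Their poses are not given: they have to be found in the camera images.
- bracket: fixed blue U-shaped bracket, base plate 130 x 150 x 8 mm. Origin: on the bench under the bolt head's centre. Two upright flanges, y -60 to +60 mm: front one at x -36 to -26 mm, top 110 mm above the bench; rear one at x +26 to +34 mm, top 100 mm up. The 52 mm gap between them is open above and at both y ends. Place and yaw (within 0.35 rad) vary
- bolt_head (a point): centre of the brass hexagonal bolt head in the gap, midway between the flanges, 75 mm above the bench; turns with the bolt. Bolt axis level, along the bracket's x. Head 16 mm long (8 mm either side of this point), 30 mm across flats, 34.6 mm across corners. A 20 mm diameter sleeve joins it to the front flange, 18 mm away
- bolt (a joint): bolt angle about the bracket's x axis, rad; at 0 and every 1.047 two flats face the bracket's +y and -y. Starts at 0 to 1.05; the nut runner drives it on at about 0.15 rad/s with a light steady 0.06 N m and it turns on until held. It gives easily: fingers closing on it at any angle turn it until its flats lie against them
- rest: fixed narrow yellow lamp rest on a 60 x 60 mm foot, 140 to 170 mm from the bolt head on the bracket's +y side, its axes parallel to the bracket's. Origin: on the bench under its middle
- rest_top (a point): centre of the rest's flat top, 60 mm above the bench; the top is 28 mm wide along the bracket's x and 50 mm long along its y
- lamp: loose square work lamp, black with green lens frame and green top: 40 mm deep (x -20 to +20) plus a 5 mm lens frame at +x, 44 mm wide (y), 52 mm high, 0.13 to 0.25 kg. Origin: centre of the black body's underside; x points out of the lens, z up. Starts upright on the bench, left or right of the bracket
- lamp_lens (a point): centre of the white lens on the lamp's +x face, 25 mm ahead of the lamp's origin and 27 mm above its underside; a white mark on the green top lies nearer the lens side
- tin: bystander: red round tin with a white lid, 64 mm diameter, 62 mm high; origin at the centre of its underside; stands on the side of the bracket where the lamp is not
- socket: bystander: loose upright steel socket, 32 mm diameter, 50 mm high; origin at the centre of its underside
- spanner: bystander: loose steel spanner 170 mm long lying on the bench; origin under its middle
- runner (a point): middle of the fixed orange nut runner in front of the bracket: 42 mm diameter, lying along the bracket's x axis from x -56 to -175 mm, axis 75 mm above the bench

How it is judged (in metres and radians):
On the way, in this order (a step that is already met when the one before it is completed fails the run):
1. the lamp stands on the rest, lens towards the gap, let go (x of lamp in the frame of rest_top between -0.009 and 0.009 m and y of lamp in the frame of rest_top between -0.013 and 0.013 m and z of lamp in the frame of rest_top between -0.004 and 0.004 m and angle between lamp's own z axis and vertical below 0.1 rad and angle between the x axis of lamp and the y axis of bracket, either way round below 0.25 rad and y of lamp_lens in the frame of rest_top below -0.008 m and linear speed of lamp below 0.02 m/s and contact force between lamp and the arm below 0.2 N and contact force between lamp and the fingers below 0.2 N), for 0.3 s.
2. the bolt head is gripped and no longer turns (distance between the grasp point and bolt_head below 0.015 m and contact force between the fingers and bolt above 5 N and velocity of joint bolt between -0.03 and 0.03 rad/s), for 0.3 s.
At the end, for the whole second after the job is handed in: Lamp upright on the rest, let go, still, within 9 mm across and 13 mm along it and 4 mm of its top, lens to the bolt, square to the gap within 0.25 rad; bolt head held between the fingers (grasp point within 15 mm, over 5 N), turning under 0.03 rad/s; robot still holding (all of step 1 and all of step 2); the arm keeps its last pose, push and grip.
It fails at once if a bystander is moved by more than 30 mm (distance of any of tin, socket, spanner from where it was at the start of the episode above 0.03 m).
It fails at once if the lamp is tipped over (angle between lamp's own z axis and vertical above 0.8 rad).
It also fails if it takes over 51 s, if anything falls off the work surface, if the arm or the gripper's body presses on something with over 40 N, if the wrist force passes 120 N, or if a joint passes its speed limit or range.

## Working session

There is one attempt and no reset: what is moved stays moved. The work goes in short steps, Python scripts to look and compute and a shell command to move; the robot and the scene stay as the last step left them, time stands still between calls to the robot, and variables do not carry over. Pictures are saved under pics/ and viewed, at most 10 in all, crops included, and the job is handed in when it is done.

```bash
mkdir -p pics; ls; cat > h.py <<'E'
import numpy as np, cv2
from cell import get_obs, optics, env, nets
from scipy.spatial.transform import Rotation as Ro
def snap(n,f):
    o=get_obs(); p,d=optics.read_camera(n); cv2.imwrite('pics/'+f,p[:,:,::-1]); return o,p,d
def cloud(n,d,o):
    i=optics.camera_info(n); f=192/np.tan(np.radians(i['fovy'])/2)
    v,u=np.mgrid[:384,:512]; P=np.stack([(u-i['cx'])/f*d,(v-i['cy'])/f*d,d],-1)
    if n=='wrist':
        T=np.array(i['tool_from_camera']); P=P@T[:3,:3].T+T[:3,3]
        return P@tr(o).as_matrix().T+np.array(o['tool_pos'])
    return (P-np.array(i['t']))@np.array(i['R'])
def tr(o): return Ro.from_euler('xyz',o['tool_rot'],degrees=True)
E
python3 - <<'E'
from h import *
print(get_obs())
for n in('top','side'):
    o,p,d=snap(n,n+'1.png'); np.savez(n+'1.npz',p=p,d=d,c=cloud(n,d,o))
    for q in['bolt_head','rest_top','lamp','lamp_lens','tin','socket','spanner','runner','bracket']:
        r=nets.place_of(q,n); print(n,q,[(np.round(a['point'],3).tolist(),round(a['confidence'],2)) for a in r[:2]])
E
```

```text
pics
{'time_s': 0.0, 'qpos': array([-71.84314403,  18.4382471 ,  -4.01532896,  83.17541763,
         1.29527435,  78.54000682,  -3.25885253]), 'joint_velocities': array([ 0.00570399,  0.08944848, -0.01583704,  0.02378146, -0.06486742,
        0.06083086, -0.15992852]), 'effort': array([ 4.11750925e-04, -4.91276872e+01, -4.03775359e-01, -3.12528992e+01,
       -6.39540888e-02,  4.35813633e-02,  1.71979000e-04]), 'tool_pos': array([0.19371163, 0.61988454, 0.22146617]), 'tool_rot': array([-1.79891586e+02,  6.08759931e-03,  1.62653921e+02]), 'force': array([ 0.29489396, -0.17648775,  0.00261449]), 'wrist_torque': array([-0.01730059, -0.0474241 , -0.02577095]), 'grasp_force': 0.0, 'grip_width': 0.08704112808361518}
top bolt_head [([0.506, -0.013, 0.074], 0.82)]
top rest_top [([0.463, 0.146, 0.06], 0.68)]
top lamp [([0.431, -0.33, 0.002], 0.71)]
top lamp_lens [([0.406, -0.337, 0.026], 0.86), ([0.469, 0.149, -0.0], 0.44)]
top tin [([0.511, 0.324, 0.004], 0.98)]
top socket [([0.7, 0.265, -0.002], 0.66), ([0.509, 0.322, 0.002], 0.59)]
top spanner [([0.738, -0.308, -0.0], 0.85), ([0.7, 0.266, -0.001], 0.7)]
top runner [([0.395, -0.044, 0.073], 0.98)]
top bracket [([0.508, -0.019, -0.0], 0.69)]
side bolt_head [([0.503, -0.017, 0.072], 0.53)]
side rest_top [([0.463, 0.148, 0.057], 0.85)]
side lamp [([0.426, -0.329, 0.001], 0.84)]
side lamp_lens [([0.409, -0.339, 0.028], 0.55), ([0.505, -0.017, 0.075], 0.48)]
side tin [([0.51, 0.325, -0.003], 0.86)]
side socket [([0.699, 0.26, -0.0], 0.61)]
side spanner [([0.738, -0.311, 0.0], 0.71)]
side runner [([0.394, -0.041, 0.076], 0.76)]
side bracket [([0.504, -0.019, -0.002], 0.83), ([0.46, 0.149, 0.057], 0.7)]
```

```bash
python3 - <<'E'
from h import *
for n in('top','side'):
    z=np.load(n+'1.npz'); p,c=z['p'].astype(int),z['c']; r,g,b=p[...,0],p[...,1],p[...,2]; Z=c[...,2]
    X=c[...,0];Y=c[...,1]
    def rect(m,name):
        q=c[m]
        if len(q)<10: print(n,name,len(q));return
        a=cv2.minAreaRect((q[:,:2]*1000).astype(np.float32)); print(n,name,len(q),np.round(a[0],1),np.round(a[1],1),round(a[2],1),'z',np.round(np.median(q[:,2]),4))
    ok=z['d']>0
    rect(ok&(abs(X-.463)<.05)&(abs(Y-.147)<.05)&(Z>.053)&(Z<.067)&(r>b+40),'rest top')
    L=ok&(abs(X-.43)<.05)&(abs(Y+.33)<.05)
    rect(L&(Z>.046),'lamp top')
    w=L&(Z>.048)&(p.min(-1)>150); rect(w,'mark'); 
    B=ok&(abs(X-.506)<.09)&(abs(Y+.017)<.09)&(b>r+30)
    rect(B&(Z>.106)&(Z<.115),'front flange'); rect(B&(Z>.096)&(Z<.104),'rear flange')
E
```

```text
top rest top 274 [466.  147.6] [27.4 49.4] 13.9 z 0.0596
top lamp top 350 [ 425.7 -327.8] [44.  43.5] 29.4 z 0.0502
top mark 0
top front flange 229 [475.9 -25. ] [  8.8 117.5] 14.0 z 0.1093
top rear flange 176 [534.8  -9.9] [  7.3 118.5] 13.7 z 0.099
side rest top 216 [467.5 147.2] [28.1 50.1] 13.9 z 0.0604
side lamp top 125 [ 428.6 -327.9] [43.8 46.9] 25.4 z 0.0522
side mark 16 [ 419.  -336.1] [13.9 16.8] 17.4 z 0.0527
side front flange 132 [477.7 -23.4] [  9.9 118.3] 14.2 z 0.1105
side rear flange 130 [507.9 -16. ] [ 67.4 118.3] 13.7 z 0.1002
```

View pics/top1.png

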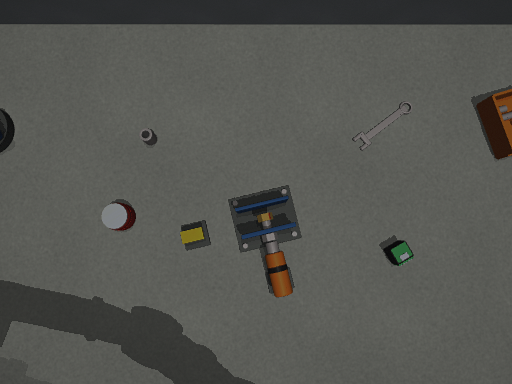

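View pics/side1.png

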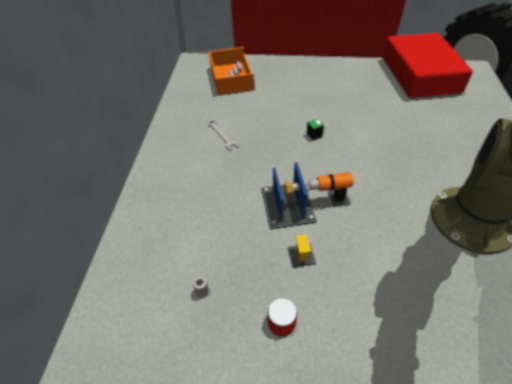

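Top view: bracket at about (265,218), yellow rest (192,236), lamp green at (402,252) with its mark on the robot-facing side (405,257), tin (116,216). The side view agrees. Bracket yaw is about 13.9°, lamp yaw about −152°.

```bash
cat > plan.py <<'E'
from h import *
def plan(ws,start=None):
    o=get_obs(); p=np.array(o['tool_pos']); psi=o['tool_rot'][2]
    if start is not None: p,psi=np.array(start[:3]),start[3]
    for w in ws:
        R=Ro.from_euler('xyz',[180,0,psi],degrees=True)
        s=R.inv().apply(np.array(w[:3])-p)*1000; t=-((w[3]-psi+180)%360-180)
        print('t',np.round(s,1),'wz',round(t,1),'d',round(np.linalg.norm(s))); p,psi=np.array(w[:3]),w[3]
E
python3 - <<'E'
from plan import *
plan([(.35,.5,.2215,135),(.49,.36,.2215,110),(.57,.18,.2215,85),(.6,-.02,.2215,62),(.55,-.2,.2215,45),(.428,-.328,.20,27.5)])
E
```

```text
t [-185.   -68.4    1.1] wz 27.7 d 197
t [-198.    0.    0.] wz 25 d 198
t [-196.5   13.6    0. ] wz 25 d 197
t [-196.6   47.3    0. ] wz 23 d 202
t [-182.4   40.4    0. ] wz 17 d 187
t [-176.8    4.2   21.5] wz 17.5 d 178
```

```bash
python3 -m creep '[{"tx":-37,"ty":-14,"wz":5.5},{"tx":-74,"ty":-27,"wz":11},{"tx":-111,"ty":-41,"wz":16.5},{"tx":-148,"ty":-55,"wz":22},{"tx":-185,"ty":-68,"wz":27.5}]' && python3 -m creep '[{"tx":-40,"wz":5},{"tx":-80,"wz":10},{"tx":-120,"wz":15},{"tx":-160,"wz":20},{"tx":-198,"wz":25}]' && python3 -m creep '[{"tx":-39,"ty":3,"wz":5},{"tx":-78,"ty":5,"wz":10},{"tx":-118,"ty":8,"wz":15},{"tx":-157,"ty":11,"wz":20},{"tx":-196,"ty":14,"wz":25}]' && python3 -m creep '[{"tx":-39,"ty":9,"wz":5},{"tx":-78,"ty":18,"wz":9},{"tx":-118,"ty":28,"wz":14},{"tx":-157,"ty":38,"wz":18},{"tx":-196,"ty":47,"wz":23}]'
python3 - <<'E'
from plan import *
plan([(.55,-.2,.2215,45),(.428,-.328,.20,27.5)])
E
```

```text
t [-584.6 -677.     1.1] wz 117.7 d 894
t [-176.8    4.2   21.5] wz 17.5 d 178validation failed for argument at $[0]...
```

```bash
python3 -m creep '[{"wx":0,"wy":0,"wz":5.5,"tx":-37,"ty":-14,"tz":0,"gripper":1}]'; python3 -m creep --help | head -20
```

```text
time_s: 1.08
tool_pos: [0.2155, 0.6007, 0.2221]
tool_rot: [180.0, -0.4, 157.9]
force: [-1.3, -0.3, 0.7]
grip_width: 0.0872
grasp_force: 0.0invalid input: not JSON, or not a number
```

```bash
python3 - <<'E'
from plan import *
plan([(.35,.5,.2215,135),(.49,.36,.2215,110),(.57,.18,.2215,85),(.6,-.02,.2215,62),(.55,-.2,.2215,45),(.428,-.328,.20,27.5)],(.2249,.5956,.2215,157.15))
E
```

```text
t [-152.4  -39.5   -0. ] wz 22.2 d 157
t [-198.    0.    0.] wz 25 d 198
t [-196.5   13.6    0. ] wz 25 d 197
t [-196.6   47.3    0. ] wz 23 d 202
t [-182.4   40.4    0. ] wz 17 d 187
t [-176.8    4.2   21.5] wz 17.5 d 178
```

```bash
python3 -m creep '[{"wx":0,"wy":0,"wz":5.5,"tx":-38,"ty":-10,"tz":0,"gripper":1},{"wx":0,"wy":0,"wz":11,"tx":-76,"ty":-20,"tz":0,"gripper":1},{"wx":0,"wy":0,"wz":16.5,"tx":-114,"ty":-30,"tz":0,"gripper":1},{"wx":0,"wy":0,"wz":22,"tx":-152,"ty":-40,"tz":0,"gripper":1}]' && python3 -m creep '[{"wx":0,"wy":0,"wz":5,"tx":-40,"ty":0,"tz":0,"gripper":1},{"wx":0,"wy":0,"wz":10,"tx":-80,"ty":0,"tz":0,"gripper":1},{"wx":0,"wy":0,"wz":15,"tx":-120,"ty":0,"tz":0,"gripper":1},{"wx":0,"wy":0,"wz":20,"tx":-160,"ty":0,"tz":0,"gripper":1},{"wx":0,"wy":0,"wz":25,"tx":-198,"ty":0,"tz":0,"gripper":1}]' && python3 -m creep '[{"wx":0,"wy":0,"wz":5,"tx":-39,"ty":3,"tz":0,"gripper":1},{"wx":0,"wy":0,"wz":10,"tx":-78,"ty":5,"tz":0,"gripper":1},{"wx":0,"wy":0,"wz":15,"tx":-118,"ty":8,"tz":0,"gripper":1},{"wx":0,"wy":0,"wz":20,"tx":-157,"ty":11,"tz":0,"gripper":1},{"wx":0,"wy":0,"wz":25,"tx":-196,"ty":14,"tz":0,"gripper":1}]' && python3 -m creep '[{"wx":0,"wy":0,"wz":5,"tx":-39,"ty":9,"tz":0,"gripper":1},{"wx":0,"wy":0,"wz":9,"tx":-78,"ty":18,"tz":0,"gripper":1},{"wx":0,"wy":0,"wz":14,"tx":-118,"ty":28,"tz":0,"gripper":1},{"wx":0,"wy":0,"wz":18,"tx":-157,"ty":38,"tz":0,"gripper":1},{"wx":0,"wy":0,"wz":23,"tx":-196,"ty":47,"tz":0,"gripper":1}]'
python3 - <<'E'
from plan import *
print(get_obs()['qpos'])
plan([(.55,-.2,.2215,45),(.428,-.328,.20,27.5)])
E
```

```text
time_s: 1.42
tool_pos: [0.3508, 0.4989, 0.2228]
tool_rot: [180.0, -0.0, 134.9]
force: [0.3, 0.6, -0.5]
grip_width: 0.0872
grasp_force: 0.0
time_s: 1.83
tool_pos: [0.4914, 0.3586, 0.223]
tool_rot: [180.0, -0.0, 109.9]
force: [0.4, 0.6, -0.1]
grip_width: 0.0871
grasp_force: 0.0
time_s: 2.25
tool_pos: [0.5711, 0.1795, 0.2229]
tool_rot: [180.0, -0.0, 84.9]
force: [1.1, 0.3, 0.1]
grip_width: 0.087
grasp_force: 0.0
time_s: 2.67
tool_pos: [0.601, -0.0198, 0.223]
tool_rot: [180.0, -0.0, 62.0]
force: [0.8, 0.0, 0.6]
grip_width: 0.0865
grasp_force: 0.0
[-28.66518778  13.5187495   33.20807362  91.57775478  -7.57474489
  77.10686293 -22.54360878]
t [-183.    39.7    1.5] wz 17.0 d 187
t [-176.8    4.2   21.5] wz 17.5 d 178
```

```bash
python3 -m creep '[{"wx":0,"wy":0,"wz":3.5,"tx":-37,"ty":8,"tz":0,"gripper":1},{"wx":0,"wy":0,"wz":7,"tx":-74,"ty":16,"tz":0,"gripper":1},{"wx":0,"wy":0,"wz":10.5,"tx":-110,"ty":24,"tz":0,"gripper":1},{"wx":0,"wy":0,"wz":14,"tx":-147,"ty":32,"tz":0,"gripper":1},{"wx":0,"wy":0,"wz":17,"tx":-183,"ty":40,"tz":0,"gripper":1}]' && python3 -m creep '[{"wx":0,"wy":0,"wz":4,"tx":-40,"ty":1,"tz":5,"gripper":1},{"wx":0,"wy":0,"wz":8,"tx":-80,"ty":2,"tz":9,"gripper":1},{"wx":0,"wy":0,"wz":13,"tx":-118,"ty":3,"tz":14,"gripper":1},{"wx":0,"wy":0,"wz":17.5,"tx":-154,"ty":4,"tz":19,"gripper":1},{"wx":0,"wy":0,"wz":17.5,"tx":-177,"ty":4,"tz":22,"gripper":1}]'
python3 -m creep '[{"wx":0,"wy":0,"wz":0,"tx":0,"ty":0,"tz":0,"gripper":1}]'
python3 - <<'E'
from h import *
print(get_obs()['qpos'])
o,p,d=snap('wrist','w1.png'); c=cloud('wrist',d,o)
m=(d>0)&(c[...,2]>.048)&(c[...,2]<.06); 
q=c[m]; print(len(q),cv2.minAreaRect((q[:,:2]*1000).astype(np.float32)),np.median(q[:,2]))
w=m&(p.min(-1)>140); print('mark',w.sum(),c[w].mean(0) if w.any() else 0)
print(nets.place_of('lamp','wrist')[:1],nets.place_of('lamp_lens','wrist')[:1])
E
```

```text
time_s: 3.08
tool_pos: [0.55, -0.2001, 0.2229]
tool_rot: [180.0, -0.0, 45.0]
force: [0.6, -0.4, -0.2]
grip_width: 0.0869
grasp_force: 0.0
time_s: 3.5
tool_pos: [0.4252, -0.33, 0.2004]
tool_rot: [180.0, 0.0, 27.2]
force: [0.6, -0.3, -0.7]
grip_width: 0.0872
grasp_force: 0.0
time_s: 3.58
tool_pos: [0.4234, -0.3317, 0.2005]
tool_rot: [180.0, 0.1, 27.1]
force: [-0.4, -0.0, 1.2]
grip_width: 0.0875
grasp_force: 0.0
[-10.729566     6.5007334   49.6323502  102.37732477  -5.08166587
  73.48398891 -22.72491574]
1646 ((445.1328125, -190.714599609375), (139.9085693359375, 311.26348876953125), 11.199352264404297) 0.05165863060798534
mark 185 [ 0.41902047 -0.33255934  0.05248742]
[{'point': [0.4277, -0.3294, 0.0047], 'confidence': 0.73}] [{'point': [0.4055, -0.3404, 0.0263], 'confidence': 0.92}]
```

View pics/w1.png

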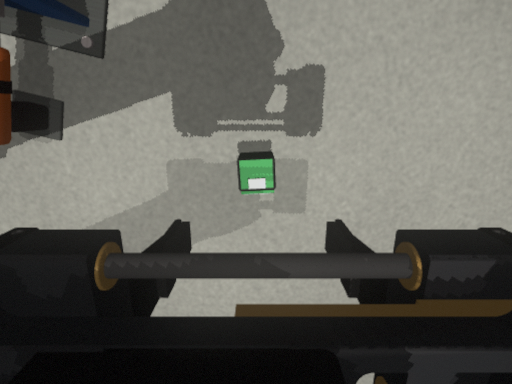

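The wrist view shows the green lamp top at (257,172), nearly square to the fingers, with the white mark towards the gripper at (257,184).

```bash
python3 - <<'E'
from plan import *
o,p,d=snap('wrist','w2.png'); c=cloud('wrist',d,o)
P=p.astype(int)
m=(d>0)&(abs(c[...,2]-.052)<.006)&(np.hypot(c[...,0]-.428,c[...,1]+.329)<.045)
for mm,nm in((m,'top'),(m&((P[...,1]>P[...,0]+30)|(P.min(-1)>140)),'green')):
    q=c[mm]; a=cv2.minAreaRect((q[:,:2]*1000).astype(np.float32)); print(nm,len(q),np.round(np.hstack(a),1),np.median(q[:,2])); print(np.round(cv2.boxPoints(a),1).tolist())
w=m&(P.min(-1)>140); print('mark',c[w].mean(0),cv2.minAreaRect((c[w][:,:2]*1000).astype(np.float32)))
print(o['tool_pos'],o['tool_rot'])
E
```

```text
top 1312 [ 426.2 -327.5   44.    43.7   28.7] 0.05138932913243749
[[396.3999938964844, -318.8999938964844], [417.29998779296875, -357.20001220703125], [455.8999938964844, -336.1000061035156], [435.0, -297.79998779296875]]
green 1043 [ 425.6 -328.7   41.9   39.1   29.8] 0.05170283181453747
[[397.70001220703125, -322.20001220703125], [417.1000061035156, -356.1000061035156], [453.5, -335.29998779296875], [434.1000061035156, -301.3999938964844]]
mark [ 0.41890048 -0.33228981  0.05244806] ((418.4457092285156, -332.7820129394531), (13.517056465148926, 20.13275146484375), 27.521024703979492)
[ 0.42932313 -0.32623692  0.20074354] [-1.79996029e+02 -7.24946964e-02  2.76688710e+01]
```

```bash
python3 -m creep '[{"wx":0,"wy":0,"wz":-1,"tx":-1.5,"ty":0,"tz":40,"gripper":1},{"wx":0,"wy":0,"wz":-1,"tx":-1.5,"ty":0,"tz":80,"gripper":1},{"wx":0,"wy":0,"wz":-1,"tx":-1.5,"ty":0,"tz":120,"gripper":1},{"wx":0,"wy":0,"wz":-1,"tx":-1.5,"ty":0,"tz":150,"gripper":1},{"wx":0,"wy":0,"wz":-1,"tx":-1.5,"ty":0,"tz":170,"gripper":1}]' && python3 -m creep '[{"wx":0,"wy":0,"wz":0,"tx":0,"ty":0,"tz":10,"gripper":1},{"wx":0,"wy":0,"wz":0,"tx":0,"ty":0,"tz":18,"gripper":1},{"wx":0,"wy":0,"wz":0,"tx":0,"ty":0,"tz":18,"gripper":1}]' && python3 -m creep '[{"wx":0,"wy":0,"wz":0,"tx":0,"ty":0,"tz":0,"gripper":-1},{"wx":0,"wy":0,"wz":0,"tx":0,"ty":0,"tz":0,"gripper":-1},{"wx":0,"wy":0,"wz":0,"tx":0,"ty":0,"tz":0,"gripper":-1},{"wx":0,"wy":0,"wz":0,"tx":0,"ty":0,"tz":0,"gripper":-1},{"wx":0,"wy":0,"wz":0,"tx":0,"ty":0,"tz":0,"gripper":-1}]' 20 && python3 -m creep '[{"wx":0,"wy":0,"wz":0,"tx":0,"ty":0,"tz":0,"gripper":-1},{"wx":0,"wy":0,"wz":0,"tx":0,"ty":0,"tz":0,"gripper":-1}]' 20; python3 - <<'E'
from h import *
print(get_obs()['qpos'])
E
```

```text
time_s: 4.2
tool_pos: [0.4271, -0.3246, 0.027]
tool_rot: [-179.8, 0.1, 28.8]
force: [-0.3, 0.4, 0.2]
grip_width: 0.0868
grasp_force: 0.0
time_s: 4.45
tool_pos: [0.4278, -0.3265, 0.0117]
tool_rot: [-179.9, 0.1, 28.8]
force: [-0.5, 1.1, 0.6]
grip_width: 0.0868
grasp_force: 0.0
time_s: 4.87
tool_pos: [0.428, -0.3276, 0.0133]
tool_rot: [179.9, -0.1, 28.7]
force: [-1.1, -0.0, 0.8]
grip_width: 0.0616
grasp_force: 0.0
time_s: 5.03
tool_pos: [0.4276, -0.3274, 0.0128]
tool_rot: [180.0, -0.0, 28.6]
force: [-0.9, -0.7, -0.1]
grip_width: 0.0482
grasp_force: 0.0
[ -4.17478641  21.30491545  44.9709761  112.76585386 -18.7087657
  53.28817158 -11.14259855]
```

```bash
python3 -m creep '[{"wx":0,"wy":0,"wz":0,"tx":0,"ty":0,"tz":0,"gripper":-1},{"wx":0,"wy":0,"wz":0,"tx":0,"ty":0,"tz":0,"gripper":-1},{"wx":0,"wy":0,"wz":0,"tx":0,"ty":0,"tz":0,"gripper":-1},{"wx":0,"wy":0,"wz":0,"tx":0,"ty":0,"tz":0,"gripper":-1},{"wx":0,"wy":0,"wz":0,"tx":0,"ty":0,"tz":0,"gripper":-1}]' 25 && python3 -m creep '[{"wx":0,"wy":0,"wz":0,"tx":0,"ty":0,"tz":-15,"gripper":-1},{"wx":0,"wy":0,"wz":0,"tx":0,"ty":0,"tz":-50,"gripper":-1},{"wx":0,"wy":0,"wz":0,"tx":0,"ty":0,"tz":-90,"gripper":-1},{"wx":0,"wy":0,"wz":0,"tx":0,"ty":0,"tz":-130,"gripper":-1},{"wx":0,"wy":0,"wz":0,"tx":0,"ty":0,"tz":-165,"gripper":-1}]' 
python3 - <<'E'
from plan import *
plan([(.55,-.2,.21,45),(.6,-.02,.21,65),(.555,.1,.21,90),(.466,.1474,.16,103.9)],(.4278,-.3275,.178,28.7))
E
```

```text
time_s: 5.45
tool_pos: [0.4275, -0.3274, 0.0127]
tool_rot: [-180.0, -0.0, 28.6]
force: [0.4, 0.6, 3.2]
grip_width: 0.044
grasp_force: 24.8
time_s: 5.87
tool_pos: [0.4269, -0.3277, 0.1793]
tool_rot: [180.0, -0.0, 28.6]
force: [1.3, -0.3, -1.0]
grip_width: 0.0439
grasp_force: 24.8
t [168.4 -53.2 -32. ] wz -16.3 d 179
t [162.6 -91.9  -0. ] wz -20 d 187
t [ 89.7 -91.5  -0. ] wz -25 d 128
t [ 47.4 -89.   50. ] wz -13.9 d 113
```

```bash
python3 -m creep '[{"wx":0,"wy":0,"wz":-3,"tx":34,"ty":-11,"tz":-7,"gripper":-1},{"wx":0,"wy":0,"wz":-6.5,"tx":67,"ty":-21,"tz":-14,"gripper":-1},{"wx":0,"wy":0,"wz":-10,"tx":101,"ty":-32,"tz":-21,"gripper":-1},{"wx":0,"wy":0,"wz":-13,"tx":135,"ty":-43,"tz":-28,"gripper":-1},{"wx":0,"wy":0,"wz":-16.3,"tx":168,"ty":-53,"tz":-32,"gripper":-1}]' && python3 -m creep '[{"wx":0,"wy":0,"wz":-4,"tx":33,"ty":-18,"tz":0,"gripper":-1},{"wx":0,"wy":0,"wz":-8,"tx":65,"ty":-37,"tz":0,"gripper":-1},{"wx":0,"wy":0,"wz":-12,"tx":98,"ty":-55,"tz":0,"gripper":-1},{"wx":0,"wy":0,"wz":-16,"tx":130,"ty":-74,"tz":0,"gripper":-1},{"wx":0,"wy":0,"wz":-20,"tx":163,"ty":-92,"tz":0,"gripper":-1}]' && python3 -m creep '[{"wx":0,"wy":0,"wz":-5,"tx":18,"ty":-18,"tz":0,"gripper":-1},{"wx":0,"wy":0,"wz":-10,"tx":36,"ty":-37,"tz":0,"gripper":-1},{"wx":0,"wy":0,"wz":-15,"tx":54,"ty":-55,"tz":0,"gripper":-1},{"wx":0,"wy":0,"wz":-20,"tx":72,"ty":-73,"tz":0,"gripper":-1},{"wx":0,"wy":0,"wz":-25,"tx":90,"ty":-91,"tz":0,"gripper":-1}]' && python3 -m creep '[{"wx":0,"wy":0,"wz":-4,"tx":14,"ty":-26,"tz":10,"gripper":-1},{"wx":0,"wy":0,"wz":-8,"tx":28,"ty":-52,"tz":20,"gripper":-1},{"wx":0,"wy":0,"wz":-12,"tx":40,"ty":-75,"tz":32,"gripper":-1},{"wx":0,"wy":0,"wz":-14,"tx":47,"ty":-89,"tz":40,"gripper":-1},{"wx":0,"wy":0,"wz":-14,"tx":47,"ty":-89,"tz":50,"gripper":-1}]' && python3 -m creep '[{"wx":0,"wy":0,"wz":0,"tx":0,"ty":0,"tz":0,"gripper":-1}]'
python3 - <<'E'
from plan import *
print(get_obs()['qpos'])
for n in('top','side'):
    o,p,d=snap(n,n+'2.png'); c=cloud(n,d,o); P=p.astype(int)
    print(n,o['tool_pos'],o['tool_rot'])
    for q in('lamp','lamp_lens'): print(q,nets.place_of(q,n)[:1])
o,p,d=snap('wrist','w3.png'); c=cloud('wrist',d,o)
for q in('lamp','lamp_lens','rest_top'): print(q,nets.place_of(q,'wrist')[:1])
E
```

```text
time_s: 6.28
tool_pos: [0.5505, -0.1986, 0.2099]
tool_rot: [-180.0, -0.1, 45.1]
force: [0.4, -0.7, -1.5]
grip_width: 0.0439
grasp_force: 24.8
time_s: 6.7
tool_pos: [0.5994, -0.0183, 0.2089]
tool_rot: [-179.9, 0.0, 65.1]
force: [0.7, -1.2, -1.2]
grip_width: 0.0439
grasp_force: 24.8
time_s: 7.12
tool_pos: [0.5544, 0.1009, 0.2088]
tool_rot: [-179.9, 0.0, 90.2]
force: [0.3, -0.3, -1.3]
grip_width: 0.0439
grasp_force: 24.8
time_s: 7.53
tool_pos: [0.463, 0.1493, 0.1584]
tool_rot: [-179.9, -0.1, 104.3]
force: [0.5, 0.5, -1.1]
grip_width: 0.0441
grasp_force: 24.8
time_s: 7.62
tool_pos: [0.4646, 0.1469, 0.1573]
tool_rot: [-179.8, 0.0, 104.0]
force: [0.0, -0.5, -1.5]
grip_width: 0.0436
grasp_force: 24.8
[-42.1709171    0.7991913   21.79363636 111.14752168  -0.29785828
  68.31040103  -6.24788254]
top [0.46461039 0.14685185 0.15733148] [-1.79803705e+02  4.19308428e-02  1.04020309e+02]
lamp [{'point': [0.4672, 0.1436, 0.1458], 'confidence': 0.48}]
lamp_lens [{'point': [0.4709, 0.1264, 0.1701], 'confidence': 0.45}]
side [0.46754693 0.14619562 0.15981906] [1.79960452e+02 3.41254960e-02 1.03832074e+02]
lamp [{'point': [0.466, 0.1509, 0.144], 'confidence': 0.63}]
lamp_lens [{'point': [0.4747, 0.1226, 0.1764], 'confidence': 0.97}]
lamp [{'point': [0.4657, 0.146, 0.1507], 'confidence': 0.56}]
lamp_lens [{'point': [0.4732, 0.1216, 0.1761], 'confidence': 0.66}]
rest_top [{'point': [0.4643, 0.1448, 0.0622], 'confidence': 0.95}]
```

View pics/w3.png

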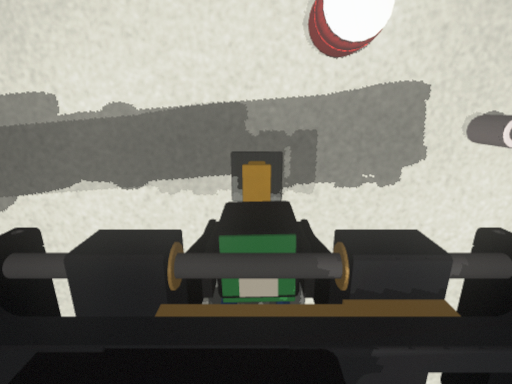

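The lamp is held squarely with its mark on the bracket side; the rest at (257,182) lines up with the lamp's centre column (257).

```bash
python3 -m creep '[{"wx":0,"wy":0,"wz":0,"tx":0,"ty":0,"tz":30,"gripper":-1},{"wx":0,"wy":0,"wz":0,"tx":0,"ty":0,"tz":55,"gripper":-1},{"wx":0,"wy":0,"wz":0,"tx":0,"ty":0,"tz":70,"gripper":-1},{"wx":0,"wy":0,"wz":0,"tx":0,"ty":0,"tz":75,"gripper":-1},{"wx":0,"wy":0,"wz":0,"tx":0,"ty":0,"tz":75,"gripper":-1}]' && python3 -m creep '[{"wx":0,"wy":0,"wz":0,"tx":0,"ty":0,"tz":0,"gripper":-1},{"wx":0,"wy":0,"wz":0,"tx":0,"ty":0,"tz":0,"gripper":-1}]'
python3 - <<'E'
from plan import *
def show(a,nm): print(nm,len(a),np.round(np.hstack(cv2.minAreaRect((a[:,:2]*1000).astype(np.float32))),1),np.round(np.median(a[:,2]),4))
for n in('top','side','wrist'):
    o,p,d=snap(n,n+'4.png'); c=cloud(n,d,o); P=p.astype(int)
    print(n,o['tool_pos'],o['tool_rot'])
    near=(d>0)&(np.hypot(c[...,0]-.466,c[...,1]-.147)<.05)
    y=near&(P[...,0]>P[...,2]+40)&(c[...,2]>.05)&(c[...,2]<.068)
    if y.sum()>5: show(c[y],'rest')
    g=near&(P[...,1]>P[...,0]+20)&(c[...,2]>.1)
    if g.sum()>5: show(c[g],'green')
    for q in('lamp','lamp_lens','rest_top'): print(q,nets.place_of(q,n)[:1])
E
```

```text
time_s: 8.53
tool_pos: [0.4656, 0.1466, 0.0834]
tool_rot: [-179.9, 0.0, 103.9]
force: [0.7, -0.3, -1.3]
grip_width: 0.0436
grasp_force: 24.8
time_s: 8.7
tool_pos: [0.4676, 0.1475, 0.0859]
tool_rot: [179.9, -0.0, 103.9]
force: [-0.5, 0.6, -1.1]
grip_width: 0.0439
grasp_force: 24.8
top [0.46763812 0.14748417 0.08594039] [ 1.79857249e+02 -3.15614655e-02  1.03946695e+02]
rest 9 [471.4 123.8  25.3   1.4  13.9] 0.06
lamp [{'point': [0.4699, 0.1448, 0.0753], 'confidence': 0.37}]
lamp_lens [{'point': [0.5093, 0.3222, 0.0005], 'confidence': 0.55}]
rest_top [{'point': [0.4644, 0.144, 0.0587], 'confidence': 0.57}]
side [0.46713552 0.14733785 0.08550728] [ 1.79898471e+02 -3.20785692e-02  1.03951851e+02]
rest 79 [463.6 162.7  28.1  16.9  13.6] 0.0602
green 129 [469.3 156.8  50.4  48.2  18.4] 0.1245
lamp [{'point': [0.4649, 0.145, 0.0706], 'confidence': 0.92}]
lamp_lens [{'point': [0.4753, 0.1275, 0.1015], 'confidence': 0.64}]
rest_top [{'point': [0.4635, 0.145, 0.0574], 'confidence': 0.9}]
wrist [0.46662949 0.14713757 0.08483326] [ 1.79969594e+02 -1.29610504e-02  1.03954672e+02]
rest 655 [461.4 167.5  27.3  11.5  13.6] 0.06
green 2330 [467.7 144.7  39.   42.7  14.9] 0.1237
lamp []
lamp_lens [{'point': [0.4735, 0.1251, 0.0953], 'confidence': 0.87}]
rest_top []
```

View pics/wrist4.png

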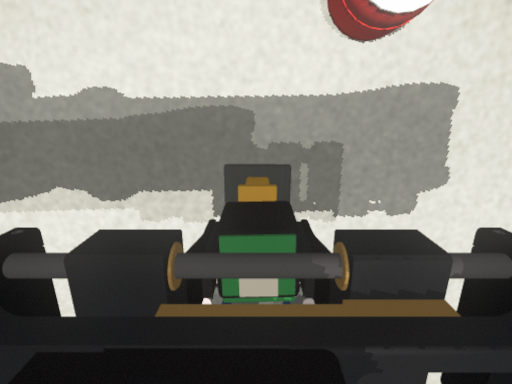

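```bash
python3 -m creep '[{"wx":0,"wy":0,"wz":0,"tx":2,"ty":0,"tz":4,"gripper":-1},{"wx":0,"wy":0,"wz":0,"tx":2,"ty":0,"tz":8,"gripper":-1},{"wx":0,"wy":0,"wz":0,"tx":2,"ty":0,"tz":10,"gripper":-1},{"wx":0,"wy":0,"wz":0,"tx":2,"ty":0,"tz":11,"gripper":-1},{"wx":0,"wy":0,"wz":0,"tx":2,"ty":0,"tz":11,"gripper":-1}]' && python3 -m creep '[{"wx":0,"wy":0,"wz":0,"tx":0,"ty":0,"tz":1,"gripper":-1},{"wx":0,"wy":0,"wz":0,"tx":0,"ty":0,"tz":1,"gripper":-1},{"wx":0,"wy":0,"wz":0,"tx":0,"ty":0,"tz":1,"gripper":-1},{"wx":0,"wy":0,"wz":0,"tx":0,"ty":0,"tz":1,"gripper":-1}]'
```

```text
time_s: 9.72
tool_pos: [0.4657, 0.1488, 0.0731]
tool_rot: [-180.0, 0.0, 104.0]
force: [1.1, 0.1, -2.2]
grip_width: 0.0439
grasp_force: 24.8
time_s: 10.05
tool_pos: [0.4662, 0.149, 0.0727]
tool_rot: [180.0, -0.0, 103.9]
force: [0.3, 0.4, -0.6]
grip_width: 0.0438
grasp_force: 24.8
```

```bash
python3 -m creep '[{"wx":0,"wy":0,"wz":0,"tx":0,"ty":0,"tz":1,"gripper":-1},{"wx":0,"wy":0,"wz":0,"tx":0,"ty":0,"tz":1,"gripper":-1},{"wx":0,"wy":0,"wz":0,"tx":0,"ty":0,"tz":1,"gripper":-1},{"wx":0,"wy":0,"wz":0,"tx":0,"ty":0,"tz":1,"gripper":-1}]'; python3 -c "
from h import *
for i in range(3):
    print(get_obs()['force'],get_obs()['tool_pos']); optics.read_camera('side')"
```

```text
time_s: 10.38
tool_pos: [0.4662, 0.149, 0.0726]
tool_rot: [180.0, -0.0, 103.9]
force: [-2.4, -0.3, 6.4]
grip_width: 0.0438
grasp_force: 24.8
[-2.39255389 -0.31184732  6.44315635] [0.4661642  0.14901086 0.0726178 ]
[-2.71912139 -0.76856565  7.00747216] [0.46614732 0.14901701 0.07260444]
[-2.22879332 -1.22449819  6.2058711 ] [0.46615171 0.14902765 0.07261181]
```

In contact with the rest. Release, opening only, then rise.

```bash
python3 -m creep '[{"wx":0,"wy":0,"wz":0,"tx":0,"ty":0,"tz":-0.5,"gripper":1},{"wx":0,"wy":0,"wz":0,"tx":0,"ty":0,"tz":-0.5,"gripper":1},{"wx":0,"wy":0,"wz":0,"tx":0,"ty":0,"tz":-0.5,"gripper":1},{"wx":0,"wy":0,"wz":0,"tx":0,"ty":0,"tz":-0.5,"gripper":1},{"wx":0,"wy":0,"wz":0,"tx":0,"ty":0,"tz":-0.5,"gripper":1}]' && python3 -m creep '[{"wx":0,"wy":0,"wz":0,"tx":0,"ty":0,"tz":0,"gripper":1},{"wx":0,"wy":0,"wz":0,"tx":0,"ty":0,"tz":0,"gripper":1},{"wx":0,"wy":0,"wz":0,"tx":0,"ty":0,"tz":0,"gripper":1}]' && python3 -m creep '[{"wx":0,"wy":0,"wz":0,"tx":0,"ty":0,"tz":-15,"gripper":1},{"wx":0,"wy":0,"wz":0,"tx":0,"ty":0,"tz":-40,"gripper":1},{"wx":0,"wy":0,"wz":0,"tx":0,"ty":0,"tz":-80,"gripper":1},{"wx":0,"wy":0,"wz":0,"tx":0,"ty":0,"tz":-115,"gripper":1},{"wx":0,"wy":0,"wz":0,"tx":0,"ty":0,"tz":-145,"gripper":1}]'&& python3 -m creep '[{"wx":0,"wy":0,"wz":0,"tx":0,"ty":0,"tz":0,"gripper":1},{"wx":0,"wy":0,"wz":0,"tx":0,"ty":0,"tz":0,"gripper":1}]'
python3 - <<'E'
from plan import *
print(get_obs()['qpos'])
o,p,d=snap('wrist','w5.png'); c=cloud('wrist',d,o); P=p.astype(int)
near=(d>0)&(np.hypot(c[...,0]-.466,c[...,1]-.147)<.05)&(abs(c[...,2]-.112)<.006)
a=c[near]; print(len(a),np.round(np.hstack(cv2.minAreaRect((a[:,:2]*1000).astype(np.float32))),1),np.median(a[:,2]))
for n in('wrist','side'):
    if n=='side': snap('side','s5.png')
    for q in('lamp','lamp_lens','bolt_head'): print(n,q,nets.place_of(q,n)[:1])
plan([(.50,.07,.2185,70),(.507,-.015,.2185,43),(.507,-.015,.17,13.9)],(.4665,.149,.2185,103.9))
E
```

```text
time_s: 10.95
tool_pos: [0.466, 0.149, 0.072]
tool_rot: [-180.0, 0.0, 104.0]
force: [0.5, 0.2, 1.0]
grip_width: 0.069
grasp_force: 0.0
time_s: 11.2
tool_pos: [0.466, 0.149, 0.072]
tool_rot: [180.0, 0.0, 104.0]
force: [-0.3, 0.0, 0.3]
grip_width: 0.0847
grasp_force: 0.0
time_s: 11.62
tool_pos: [0.4663, 0.149, 0.2196]
tool_rot: [179.9, -0.0, 103.9]
force: [0.4, 1.2, -0.5]
grip_width: 0.087
grasp_force: 0.0
time_s: 11.78
tool_pos: [0.4672, 0.1494, 0.219]
tool_rot: [179.8, -0.1, 104.0]
force: [-0.0, -0.4, -0.3]
grip_width: 0.0869
grasp_force: 0.0
[-42.73145051  -1.87622365  21.58394129 106.3372324    0.669786
  75.16126909  -7.37529522]
1704 [466.3 147.7  43.9  43.7  15. ] 0.11139516364434662
wrist lamp [{'point': [0.4687, 0.1485, 0.0666], 'confidence': 0.95}]
wrist lamp_lens [{'point': [0.4698, 0.1258, 0.0858], 'confidence': 0.86}]
wrist bolt_head [{'point': [0.7014, 0.2645, 0.0009], 'confidence': 0.67}]
side lamp [{'point': [0.4667, 0.1473, 0.059], 'confidence': 0.6}]
side lamp_lens [{'point': [0.4755, 0.1289, 0.0886], 'confidence': 0.69}]
side bolt_head [{'point': [0.5048, -0.0164, 0.074], 'confidence': 0.49}]
t [-84.7  13.5   0. ] wz 33.9 d 86
t [-77.5  35.6   0. ] wz 27 d 85
t [ 0.  -0.  48.5] wz 29.1 d 48
```

View pics/w5.png

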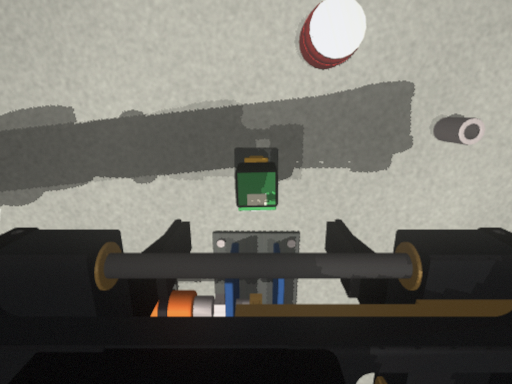

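Lamp sits centred on the rest at (257,185) with its lens facing the bracket. Now over the gap.

```bash
python3 -m creep '[{"wx":0,"wy":0,"wz":6.8,"tx":-17,"ty":3,"tz":0,"gripper":1},{"wx":0,"wy":0,"wz":13.6,"tx":-34,"ty":5,"tz":0,"gripper":1},{"wx":0,"wy":0,"wz":20.4,"tx":-51,"ty":8,"tz":0,"gripper":1},{"wx":0,"wy":0,"wz":27.2,"tx":-68,"ty":11,"tz":0,"gripper":1},{"wx":0,"wy":0,"wz":33.9,"tx":-85,"ty":13.5,"tz":0,"gripper":1}]' && python3 -m creep '[{"wx":0,"wy":0,"wz":5.5,"tx":-16,"ty":7,"tz":0,"gripper":1},{"wx":0,"wy":0,"wz":11,"tx":-31,"ty":14,"tz":0,"gripper":1},{"wx":0,"wy":0,"wz":16.5,"tx":-47,"ty":21,"tz":0,"gripper":1},{"wx":0,"wy":0,"wz":22,"tx":-62,"ty":28,"tz":0,"gripper":1},{"wx":0,"wy":0,"wz":27,"tx":-78,"ty":36,"tz":0,"gripper":1}]' && python3 -m creep '[{"wx":0,"wy":0,"wz":6,"tx":0,"ty":2,"tz":0,"gripper":1},{"wx":0,"wy":0,"wz":12,"tx":0,"ty":2,"tz":10,"gripper":1},{"wx":0,"wy":0,"wz":18,"tx":0,"ty":2,"tz":20,"gripper":1},{"wx":0,"wy":0,"wz":24,"tx":0,"ty":2,"tz":30,"gripper":1},{"wx":0,"wy":0,"wz":29,"tx":0,"ty":2,"tz":40,"gripper":1}]' && python3 -m creep '[{"wx":0,"wy":0,"wz":0,"tx":0,"ty":0,"tz":0,"gripper":1},{"wx":0,"wy":0,"wz":0,"tx":0,"ty":0,"tz":0,"gripper":1},{"wx":0,"wy":0,"wz":0,"tx":0,"ty":0,"tz":0,"gripper":1}]'
python3 - <<'E'
from plan import *
print(get_obs()['qpos'])
o,p,d=snap('wrist','w6.png'); c=cloud('wrist',d,o); P=p.astype(int)
print(o['tool_pos'],o['tool_rot'],nets.place_of('bolt_head','wrist')[:2])
ok=(d>0)&(P[...,2]>P[...,0]+25)&(np.hypot(c[...,0]-.506,c[...,1]+.017)<.09)
for lo,hi in((.106,.115),(.096,.104)):
    a=c[ok&(c[...,2]>lo)&(c[...,2]<hi)]
    if len(a)>5: print(len(a),np.round(np.hstack(cv2.minAreaRect((a[:,:2]*1000).astype(np.float32))),1))
plan([(.5063,-.017,.12,13.9),(.5063,-.017,.056,13.9)])
E
```

```text
time_s: 12.6
tool_pos: [0.4997, 0.069, 0.2167]
tool_rot: [-180.0, 0.0, 69.7]
force: [0.1, 0.3, -0.1]
grip_width: 0.0872
grasp_force: 0.0
time_s: 13.02
tool_pos: [0.5066, -0.0165, 0.2167]
tool_rot: [-180.0, 0.0, 42.8]
force: [0.1, 0.2, 0.4]
grip_width: 0.0874
grasp_force: 0.0
time_s: 13.43
tool_pos: [0.508, -0.0174, 0.1763]
tool_rot: [-180.0, 0.0, 13.8]
force: [-0.9, -0.1, 0.5]
grip_width: 0.087
grasp_force: 0.0
time_s: 13.68
tool_pos: [0.5084, -0.0173, 0.1774]
tool_rot: [180.0, -0.0, 14.2]
force: [-0.7, -0.1, -0.0]
grip_width: 0.0868
grasp_force: 0.0
[-32.25262851   2.34624257  32.23243201 107.48742294  -1.32855018
  70.50650752 -75.420542  ]
[ 0.50844319 -0.01729435  0.17744741] [ 1.79994884e+02 -2.54487765e-02  1.41784900e+01] [{'point': [0.5023, -0.018, 0.0772], 'confidence': 0.62}]
1330 [476.6 -24.1  10.8 118.4  13.7]
1410 [510.1 -15.4  61.2 118.6  14. ]
t [-2.2 -0.9 57.7] wz 0.2 d 58
t [ 0. -0. 64.] wz -0.0 d 64
```

View pics/w6.png

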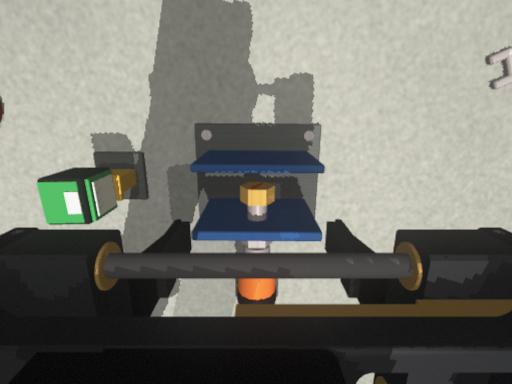

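Bolt head at (257,194) is midway between the flanges (rows 160 and 235) and centred between the fingers. Descend.

```bash
python3 -m creep '[{"wx":0,"wy":0,"wz":0.2,"tx":-2,"ty":-0.5,"tz":20,"gripper":1},{"wx":0,"wy":0,"wz":0.2,"tx":-2,"ty":-0.5,"tz":40,"gripper":1},{"wx":0,"wy":0,"wz":0.2,"tx":-2,"ty":-0.5,"tz":55,"gripper":1},{"wx":0,"wy":0,"wz":0.2,"tx":-2,"ty":-0.5,"tz":65,"gripper":1},{"wx":0,"wy":0,"wz":0.2,"tx":-2,"ty":-0.5,"tz":75,"gripper":1}]' && python3 -m creep '[{"wx":0,"wy":0,"wz":0,"tx":0,"ty":0,"tz":10,"gripper":1},{"wx":0,"wy":0,"wz":0,"tx":0,"ty":0,"tz":20,"gripper":1},{"wx":0,"wy":0,"wz":0,"tx":0,"ty":0,"tz":30,"gripper":1},{"wx":0,"wy":0,"wz":0,"tx":0,"ty":0,"tz":40,"gripper":1},{"wx":0,"wy":0,"wz":0,"tx":0,"ty":0,"tz":45,"gripper":1}]' && python3 -m creep '[{"wx":0,"wy":0,"wz":0,"tx":0,"ty":0,"tz":0,"gripper":1},{"wx":0,"wy":0,"wz":0,"tx":0,"ty":0,"tz":0,"gripper":1}]'
```

```text
time_s: 14.2
tool_pos: [0.5064, -0.0172, 0.1018]
tool_rot: [-180.0, -0.0, 13.9]
force: [-0.4, 0.7, -0.4]
grip_width: 0.087
grasp_force: 0.0
time_s: 14.62
tool_pos: [0.5055, -0.0173, 0.0556]
tool_rot: [-180.0, 0.1, 13.9]
force: [-0.3, -0.5, -0.0]
grip_width: 0.087
grasp_force: 0.0
time_s: 14.78
tool_pos: [0.5061, -0.0174, 0.0569]
tool_rot: [180.0, 0.0, 13.8]
force: [-0.4, -0.5, 1.4]
grip_width: 0.0871
grasp_force: 0.0
```

Close gently first, then firmer.

```bash
python3 -m creep '[{"wx":0,"wy":0,"wz":0,"tx":0,"ty":0,"tz":0,"gripper":-1},{"wx":0,"wy":0,"wz":0,"tx":0,"ty":0,"tz":0,"gripper":-1},{"wx":0,"wy":0,"wz":0,"tx":0,"ty":0,"tz":0,"gripper":-1},{"wx":0,"wy":0,"wz":0,"tx":0,"ty":0,"tz":0,"gripper":-1},{"wx":0,"wy":0,"wz":0,"tx":0,"ty":0,"tz":0,"gripper":-1}]' 25 && python3 -m creep '[{"wx":0,"wy":0,"wz":0,"tx":0,"ty":0,"tz":0,"gripper":-1},{"wx":0,"wy":0,"wz":0,"tx":0,"ty":0,"tz":0,"gripper":-1},{"wx":0,"wy":0,"wz":0,"tx":0,"ty":0,"tz":0,"gripper":-1},{"wx":0,"wy":0,"wz":0,"tx":0,"ty":0,"tz":0,"gripper":-1},{"wx":0,"wy":0,"wz":0,"tx":0,"ty":0,"tz":0,"gripper":-1}]' && python3 -m creep '[{"wx":0,"wy":0,"wz":0,"tx":0,"ty":0,"tz":0,"gripper":-1},{"wx":0,"wy":0,"wz":0,"tx":0,"ty":0,"tz":0,"gripper":-1},{"wx":0,"wy":0,"wz":0,"tx":0,"ty":0,"tz":0,"gripper":-1},{"wx":0,"wy":0,"wz":0,"tx":0,"ty":0,"tz":0,"gripper":-1},{"wx":0,"wy":0,"wz":0,"tx":0,"ty":0,"tz":0,"gripper":-1}]'
```

```text
time_s: 15.2
tool_pos: [0.5063, -0.0172, 0.0573]
tool_rot: [-180.0, -0.0, 13.9]
force: [0.8, 0.4, 0.1]
grip_width: 0.0614
grasp_force: 0.0
time_s: 15.62
tool_pos: [0.506, -0.017, 0.0571]
tool_rot: [-180.0, 0.0, 13.9]
force: [-0.4, 1.0, 0.7]
grip_width: 0.0319
grasp_force: 24.1
time_s: 16.03
tool_pos: [0.5061, -0.017, 0.0571]
tool_rot: [-180.0, 0.0, 13.9]
force: [-0.5, 1.4, 0.9]
grip_width: 0.0315
grasp_force: 24.1
```

```bash
python3 -m creep '[{"wx":0,"wy":0,"wz":0,"tx":0,"ty":0,"tz":0,"gripper":-1},{"wx":0,"wy":0,"wz":0,"tx":0,"ty":0,"tz":0,"gripper":-1},{"wx":0,"wy":0,"wz":0,"tx":0,"ty":0,"tz":0,"gripper":-1},{"wx":0,"wy":0,"wz":0,"tx":0,"ty":0,"tz":0,"gripper":-1},{"wx":0,"wy":0,"wz":0,"tx":0,"ty":0,"tz":0,"gripper":-1}]' 40 && python3 -m creep '[{"wx":0,"wy":0,"wz":0,"tx":0,"ty":0,"tz":0,"gripper":-1},{"wx":0,"wy":0,"wz":0,"tx":0,"ty":0,"tz":0,"gripper":-1},{"wx":0,"wy":0,"wz":0,"tx":0,"ty":0,"tz":0,"gripper":-1},{"wx":0,"wy":0,"wz":0,"tx":0,"ty":0,"tz":0,"gripper":-1},{"wx":0,"wy":0,"wz":0,"tx":0,"ty":0,"tz":0,"gripper":-1}]' && python3 -m creep '[{"wx":0,"wy":0,"wz":0,"tx":0,"ty":0,"tz":0,"gripper":-1},{"wx":0,"wy":0,"wz":0,"tx":0,"ty":0,"tz":0,"gripper":-1},{"wx":0,"wy":0,"wz":0,"tx":0,"ty":0,"tz":0,"gripper":-1},{"wx":0,"wy":0,"wz":0,"tx":0,"ty":0,"tz":0,"gripper":-1},{"wx":0,"wy":0,"wz":0,"tx":0,"ty":0,"tz":0,"gripper":-1}]'
python3 - <<'E'
from h import *
o,p,d=snap('wrist','w7.png')
for n in('side','top'):
    o,p,d=snap(n,n+'7.png'); print(n,nets.place_of('lamp',n)[:1],nets.place_of('bolt_head',n)[:1],o['grip_width'])
E
```

```text
time_s: 16.45
tool_pos: [0.5061, -0.017, 0.0571]
tool_rot: [-180.0, 0.0, 13.9]
force: [-1.2, 2.7, 1.2]
grip_width: 0.0313
grasp_force: 38.6
time_s: 16.87
tool_pos: [0.5061, -0.017, 0.0571]
tool_rot: [-180.0, 0.0, 13.9]
force: [-1.8, 2.4, 1.9]
grip_width: 0.0316
grasp_force: 38.6
time_s: 17.28
tool_pos: [0.5061, -0.0171, 0.0571]
tool_rot: [-180.0, -0.0, 13.9]
force: [-2.5, 3.3, 4.1]
grip_width: 0.0317
grasp_force: 38.5
side [{'point': [0.4665, 0.1488, 0.061], 'confidence': 0.81}] [] 0.03141311911420759
top [{'point': [0.4658, 0.1486, 0.0609], 'confidence': 0.74}] [] 0.03131787881904117
```

View pics/w7.png

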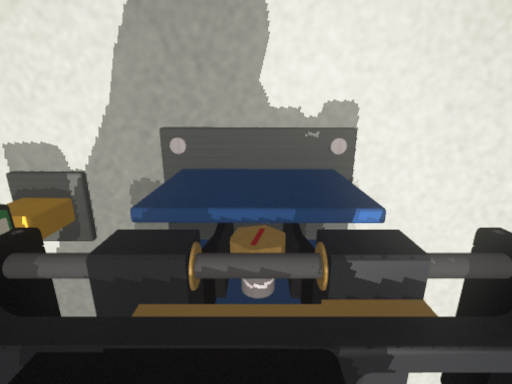

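The head sits between the pads at (257,245), with a red line on its face. The width reads 31.4 mm (30 expected) and force is drifting, so I'll check whether it still turns.

```bash
cat > chk.py <<'E'
import sys; from h import *
o,p,d=snap('wrist',sys.argv[1]); P=p.astype(int)
m=(P[...,0]>P[...,1]+70)&(P[...,2]<80)&(P[...,1]<70); m[:215]=0; m[260:]=0; m[:,:225]=0; m[:,290:]=0
v,u=np.nonzero(m); print(o['time_s'],len(v),u.mean(),v.mean(),np.degrees(np.arctan2(*np.linalg.svd(np.c_[u-u.mean(),v-v.mean()])[2][0][::-1])) ,o['force'],o['grip_width'],o['wrist_torque'])
c=cloud('wrist',d,o); t=tr(o).inv().apply((c-np.array(o['tool_pos'])).reshape(-1,3)).reshape(c.shape)
s=t[232:250,240:274].reshape(-1,3); s=s[(d[232:250,240:274]>0).ravel()]
A=np.c_[s[:,:2],np.ones(len(s))]; print('top plane slope x,y (deg), tool z at mid',np.degrees(np.linalg.lstsq(A,s[:,2],rcond=None)[0][:2]),np.median(s,0))
E
python3 chk.py w8.png; python3 -m creep '[{"wx":0,"wy":0,"wz":0,"tx":0,"ty":0,"tz":0,"gripper":-1},{"wx":0,"wy":0,"wz":0,"tx":0,"ty":0,"tz":0,"gripper":-1},{"wx":0,"wy":0,"wz":0,"tx":0,"ty":0,"tz":0,"gripper":-1},{"wx":0,"wy":0,"wz":0,"tx":0,"ty":0,"tz":0,"gripper":-1},{"wx":0,"wy":0,"wz":0,"tx":0,"ty":0,"tz":0,"gripper":-1}]'>/dev/null ; python3 -m creep '[{"wx":0,"wy":0,"wz":0,"tx":0,"ty":0,"tz":0,"gripper":-1},{"wx":0,"wy":0,"wz":0,"tx":0,"ty":0,"tz":0,"gripper":-1},{"wx":0,"wy":0,"wz":0,"tx":0,"ty":0,"tz":0,"gripper":-1},{"wx":0,"wy":0,"wz":0,"tx":0,"ty":0,"tz":0,"gripper":-1},{"wx":0,"wy":0,"wz":0,"tx":0,"ty":0,"tz":0,"gripper":-1}]'>/dev/null; python3 chk.py w9.png
```

```text
17.6333 59 257.03389830508473 236.9322033898305 121.26779195062579 [-2.58952092  5.29487894  3.48638547] 0.03147623011146323 [1.00738821 0.68389365 0.01394076]
top plane slope x,y (deg), tool z at mid [42.16249195  0.05697191] [ 0.00843495 -0.00107564 -0.02438645]
18.5167 57 257.140350877193 236.859649122807 121.5224517419534 [-1.97478159  5.09370381  2.57512135] 0.03163184687302752 [ 0.96637902  0.65585159 -0.02157594]
top plane slope x,y (deg), tool z at mid [8.60016034e+01 7.82939984e-02] [ 0.00843777 -0.00084212 -0.0243829 ]
```

```bash
python3 -c "
from cell import env; print(env.sign_off())"
```

```text
the job is handed in; nothing more can be done
None
```

I handed the job in at about 18.5 s, no verdict returned: by camera, the lamp is centred upright on the rest, let go, lens to the gap; the bolt head is held at about 38 N and showed no turning over 0.9 s (pads read 31.5 mm, not the expected 30); I did not re-measure the tin, socket and spanner, but nothing went near them.

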